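Slide the coin jar off the pine box onto the narrow step

TASK

I want to take the pine box away, so slide the heavy coin jar off its top and onto the narrow wooden step that stands end-on beside it. Leave the jar upright with its whole base on the step, in the free space between the box and the clock. Slide it, do not lift it or tip it over, and leave the clock and the other things on the shelf where they are.

Things in the scene. Friction and masses are not known exactly. Their poses are not given: they have to be found in the camera images.
- coin_jar: Squat glass jar full of coins with a red screw lid, a loose thing of about 0.4 to 0.85 kg, standing on top of the pine box. Straight round wall 92 mm in diameter from 5 to 65 mm above its underside, flat base 76 mm in diameter, lid 80 mm in diameter, 85 mm high in all: too wide for most grippers, and it slides on its base with moderate friction. Origin: centre of its underside; z up; its yaw means nothing.
- pine_box: Fixed pale pine box with a flat, rimless top 72 mm above the shelf, 180 mm along its x, 200 mm along its y. A shallow drawer with a dark knob opens from its -x face, towards the robot; it is shut or up to 30 mm open and has no part in the job. Origin: centre of its underside; z up. The box stands at one end (+y or -y) of the step, with its axes parallel to the step's, with an open gap of 4 to 10 mm between them; along x their centre lines may differ by up to 25 mm.
- step: Fixed narrow shelf step, a plywood board on two cheeks: 110 mm along its x (the narrow way), 360 mm along its y, flat rimless top 70 mm above the shelf, so 2 mm lower than the box top. Origin: centre of its underside; z up.
- clock: Loose white quartz table clock, 64 mm wide (y), 44 mm deep (x), 87 mm high, 0.22 kg, standing near the middle of the step's length with its dial to -x. Origin: centre of its underside; z up. The free part of the step top between it and the end next to the box is about 140 mm long.
- comb: Grey plastic comb, 170 x 35 x 5 mm, lying loose on the shelf to one side. Origin: on its underside near its middle.
- flashlight: Aluminium flashlight, 150 mm long, up to 40 mm in diameter, with a rubber button, lying loose on the shelf to one side. Origin: below its middle, on the shelf.
- clothes_brush: Clothes brush with a dark wooden back, 150 x 46 x 34 mm, lying loose on the shelf to one side. Origin: centre of its underside.
- polish_tin: Flat round shoe-polish tin with a blue lid, 79 mm in diameter, 23 mm high, loose on the shelf to one side. Origin: centre of its underside.
- glasses_case: Green glasses case, 62 x 155 x 35 mm, lying loose on the shelf beyond the box and the step. Origin: centre of its underside.
Not all that is in view belongs to the job. There is more than one size of the clock; the job needs the larger.

How it is judged (in metres and radians):
At the end, for the whole second after the job is handed in: The jar rests upright (0.05 rad) on the step between box and clock, its centre within 18 mm of the step's long centre line and 37 mm or more in from its end, so its whole base is on it; the clock is upright and within 15 mm, the other loose things within 30 mm, of their starts (x of coin_jar in the frame of step between -0.018 and 0.018 m and y of coin_jar in the frame of step between -0.143 and 0.143 m and z of coin_jar in the frame of step between 0.066 and 0.074 m and horizontal distance between coin_jar and pine_box below 0.24 m and angle between coin_jar's own z axis and vertical below 0.05 rad and linear speed of coin_jar below 0.02 m/s and angular speed of coin_jar below 0.1 rad/s and distance of clock from where it was at the start of the episode below 0.015 m and angle between clock's own z axis and vertical below 0.1 rad and distance of each of comb, flashlight, clothes_brush, polish_tin, glasses_case from where it was at the start of the episode below 0.03 m); the robot touches nothing.
It fails at once if the jar is lifted (its underside's centre more than 20 mm above the box top) (height (world z) of coin_jar above 0.092 m).
It fails at once if the jar is tipped by more than 0.35 rad (angle between coin_jar's own z axis and vertical above 0.35 rad).
It fails at once if the jar falls off the box or step (height (world z) of coin_jar below 0.05 m).
It fails at once if the clock is shoved more than 20 mm or knocked over (distance of clock from where it was at the start of the episode above 0.02 m or angle between clock's own z axis and vertical above 0.35 rad).
It also fails if it takes over 34 s, if anything falls off the work surface, if the arm or the gripper's body presses on something with over 40 N, if the wrist force passes 120 N, or if a joint passes its speed limit or range.

ROBOT

A 7-joint arm with a two-finger parallel gripper is mounted at the origin on the work surface. World frame = base frame: x ahead of the robot, y to its left, z up, the work surface at z = 0. Lengths are in mm, angles in rad, forces in N, time in s.
With the tool pointing down it reaches from about 400 to 900 mm from the base axis. Payload 5.6 kg.
Tool frame: the origin (TCP) lies midway between the tips of the shut fingers; the grasp point (between the pads) lies 19 mm behind it; z points along the fingers, y is the line along which they close (so a half turn about z gives the same grasp; the last joint's range is limited). The gripper opens to 92 mm and grips with 3 to 60 N. Pads are 20 mm wide; open, the fingers measure 128 mm over their backs; the gripper's body (75 mm by 189 mm) begins 69 mm behind the grasp point.
Start: joints at [-1.374, 0.468, -0.012, 1.603, 0.006, 1.071, -0.056], TCP at [154.422, 631.398, 214.592] pointing down, gripper open.
Joint ranges: [-2.53, 2.53], [-0.31, 2.02], [-1.57, 1.55], [0.28, 2.44], [-1.29, 4.43], [0.15, 1.84], [-2.92, 2.92]. Speed limits (rad/s): [2.57, 2.57, 3.14, 3.14, 3.14, 3.14, 3.14].

INTERFACE

Orientations are given as a rotation vector (axis times angle).
In Python, from cell import robot, grip, kin, viewer gives the robot as it stands. Calls block until the motion is done:
- robot.movep(position, orientation): joint-space move of the TCP to a pose.
- robot.servo_line(position, feed=150, rotation=None): straight line of the TCP; rotation=None keeps the orientation; feed is the mean speed in mm/s.
- robot.goto_joints(angles): joint-space move.
- grip(opening, newtons=None): opening from 0.0 (shut) to 1.0 (fully open); newtons is the grip in N (None keeps the last); returns when the fingers have stopped.
- robot.hold(seconds).
- kin.ik(position, orientation): joint angles nearest the present ones, or None.
- robot.observe(): the state.
- viewer.read_camera(name): name is "side" or "top" or "wrist"; returns the picture (480x640x3 uint8, red, green, blue); there is no depth.
- viewer.camera_info(name): a dict with "camera_matrix" (3x3 intrinsics, pixels), "k1" (the pictures are not rectified: a ray, as slopes to the right and down, at radius r is drawn at 1 + k1 r^2 times it, then the intrinsics apply), "R" (3x3) and "t" (3): a world point X has camera coordinates R X + t. Camera axes: x right, y down, z forward; pixel columns grow to the right and rows downward; lengths in mm; the calibration is good to about 2 mm. A picture is of the moment at which its call begins: read the wrist's pose just before it. camera_info takes no time and is no camera call; for the wrist camera it gives the pose at the moment of the call.
A pose or a line that the arm cannot do raises robot.IKError and nothing moves.
- robot.job_done(): hands the job in; it is judged then, once.
Trained networks look in the newest picture that a camera, given by its name, has taken for a name from the list of things; names that differ only in an ending like _2 or _b are one class to them, and where a whole thing is asked for, a point or a joint stands for the part that bears it (a point fixed in the world has none). Each returns a list of dicts, best first, with "confidence" (0 to 1); they miss things now and then, are a little off and sometimes report something else, mostly with a low value. They report only what shows in the picture. A call takes as long as a camera call. They do not tell look-alikes from the thing itself.
- viewer.silhouettes(name, camera): "mask" (480x640 bool, what is visible of it).
- viewer.pinpoint(name, camera): "at" ([x, y, z] in mm, in the coordinates of the camera as it stood for that picture, good to about 4 mm: a listed point, or the origin of a listed thing).
The state is a dict: "t": time; "joints": joint angles; "joint_velocities": joint speeds; "joint_torque": joint torques, N m; "tcp_pos": TCP position; "tcp_rot": TCP orientation; "contact_force": force on the tool from outside, world axes, zero at the start; "wrist_torque": the same for the moment, N m; "grip_width": opening from 0.0 (shut) to 1.0 (fully open); "grip_force": force on a finger pad.
Only numpy, scipy, OpenCV 4.12 (cv2) and the standard library are available. Lean on these libraries where they do the work, as an engineer would, in place of code of your own. Each camera call takes 0.05 s, during which the arm holds its last target. There are 200 camera calls.

## Working session

There is one attempt and no reset: what is moved stays moved. The work goes in short steps, each a Python script; the robot and the scene stay as the last script left them, time stands still between calls to the robot, and variables do not carry over. Pictures are saved under pics/ and viewed, at most 10 in all, crops included, and the job is handed in when it is done.

```bash
ls; mkdir -p pics; cat > h.py <<'E'
import numpy as np, cv2
from cell import robot, grip, kin, viewer
def w(cam,p,ci=None):
    ci=ci or viewer.camera_info(cam); return np.array(ci["R"]).T@(np.array(p)-np.array(ci["t"]))
def rays(cam,uv):
    ci=viewer.camera_info(cam); K=np.array(ci["camera_matrix"]); R=np.array(ci["R"]); t=np.array(ci["t"])
    d=(np.array(uv,float)-[K[0,2],K[1,2]])/[K[0,0],K[1,1]]; s=d.copy()
    for _ in range(20): s=d/(1+ci["k1"]*(s**2).sum(1,keepdims=True))
    return -R.T@t, np.c_[s,np.ones(len(s))]@R
def atz(cam,uv,z):
    c,d=rays(cam,uv); return c+d*((z-c[2])/d[:,2])[:,None]
E
python3 - <<'E'
from h import *
for c in ("top","side"):
    im=viewer.read_camera(c); cv2.imwrite(f"pics/{c}0.png",im[:,:,::-1])
    for n in "coin_jar pine_box step clock comb flashlight clothes_brush polish_tin glasses_case".split():
        for d in viewer.pinpoint(n,c)[:3]: print(c,n,w(c,d["at"]).round(0),round(d["confidence"],2))
s=robot.observe();print(s["t"],s["tcp_rot"],s["contact_force"])
E
```

```text
pics
top coin_jar [580. 165.  71.] 0.6
top pine_box [551. 147.  -0.] 0.59
top step [ 563. -138.    3.] 0.82
top clock [ 562. -139.   68.] 0.9
top clock [ 448. -159.   -1.] 0.65
top comb [ 464. -465.    1.] 0.89
top flashlight [594. 462.   4.] 0.56
top clothes_brush [ 661. -459.    2.] 0.85
top polish_tin [480. 476.  -0.] 0.56
top glasses_case [800. -25.   6.] 0.96
top glasses_case [481. 475.  -2.] 0.46
side coin_jar [581. 161.  73.] 0.7
side pine_box [550. 146.   1.] 0.9
side step [ 563. -145.   -1.] 0.7
side step [ 464. -470.    2.] 0.45
side clock [ 560. -146.   72.] 0.85
side clock [ 445. -163.   -2.] 0.57
side comb [ 465. -471.   -2.] 0.84
side comb [ 659. -461.   -2.] 0.38
side flashlight [589. 456.  -5.] 0.57
side flashlight [ 655. -457.   -4.] 0.5
side clothes_brush [ 656. -465.   -3.] 0.87
side polish_tin [479. 468.  -2.] 0.66
side glasses_case [797. -24.  -2.] 0.78
1.0 [3.75871837e-01 3.11899411e+00 4.82832075e-05] [ 0.25355147  0.52343462 -0.04134218]
```

View pics/top0.png

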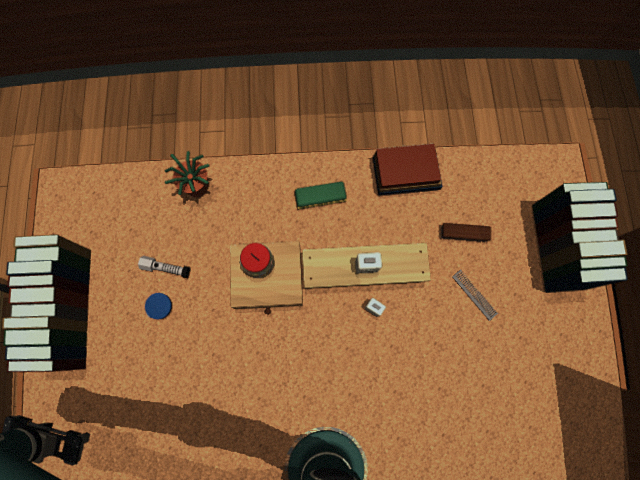

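View pics/side0.png

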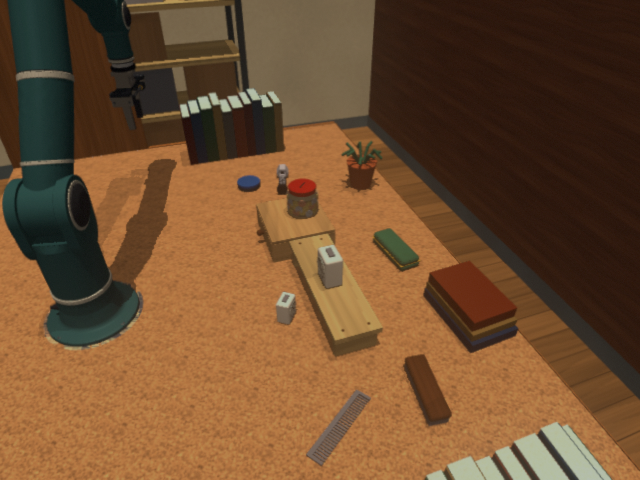

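The top view shows the larger clock on the step at (369,262) and a smaller look-alike on the shelf at (375,307). The jar's lid is at (256,260) on the box, and the step runs to the right of it (to -y). The clock on the step is the one that matters, because it is larger and stands at mid-step. I'll get the exact axes next and confirm the clock in a crop.

```bash
python3 - <<'E'
from h import *
im=viewer.read_camera("top"); cv2.imwrite("pics/crop.png",cv2.resize(im[225:325,215:445,::-1],None,fx=3.4,fy=3.4,interpolation=cv2.INTER_CUBIC))
for n,z in (("step",70),("pine_box",72),("clock",157),("coin_jar",157)):
    for d in viewer.silhouettes(n,"top")[:1]:
        m=d["mask"].astype(np.uint8); c=max(cv2.findContours(m,0,2)[0],key=cv2.contourArea)[:,0]
        p=atz("top",c,z)[:,:2]; r=cv2.minAreaRect(p.astype(np.float32))
        print(n,d["confidence"],r,p.min(0),p.max(0))
# red lid
hsv=cv2.cvtColor(im,cv2.COLOR_RGB2HSV); m=(((hsv[...,0]<6)|(hsv[...,0]>174))&(hsv[...,1]>170)&(hsv[...,2]>90)).astype(np.uint8); m[:,:225]=0;m[:,300:]=0;m[:235]=0;m[300:]=0
c=max(cv2.findContours(m,0,2)[0],key=cv2.contourArea)[:,0]
print("lid",cv2.minEnclosingCircle(atz("top",c,157)[:,:2].astype(np.float32)))
print("corners step",atz("top",[[303,250],[304,288],[428,244],[429,284]],70).round(0).tolist())
for th in (0,180):
    a=np.radians((th+90)/2); print(th,kin.ik([580,240,200],np.pi*np.array([np.cos(a),np.sin(a),0])),kin.ik([563,20,84],np.pi*np.array([np.cos(a),np.sin(a),0])))
E
```

```text
step 0.75 ((563.1632690429688, -142.12478637695312), (111.5936279296875, 359.14154052734375), 0.33399924635887146) [ 506.46762    -321.65481814] [618.81531849  37.4764045 ]
pine_box 0.71 ((541.0130004882812, 144.7647247314453), (203.44326782226562, 202.22479248046875), 0.32224175333976746) [439.29743459  43.42212586] [643.05017291 245.9041721 ]
clock 0.92 ((554.7090454101562, -137.2786865234375), (65.02020263671875, 54.133384704589844), 87.17802429199219) [ 527.32169809 -170.81331165] [ 581.82631797 -103.73945225]
coin_jar 0.96 ((575.9395751953125, 159.156982421875), (93.97726440429688, 89.6451644897461), 87.36157989501953) [530.31671355 112.43675429] [621.32383721 205.95670562]
lid ((582.9656982421875, 163.8388671875), 39.55403137207031)
corners step [[614.0, 35.0, 70.0], [505.0, 37.0, 70.0], [615.0, -326.0, 70.0], [499.0, -317.0, 70.0]]
0 [-0.82033851  0.47133475  0.50754959  1.70184191 -0.25944854  1.03578058
 -0.22577886] [-0.5302965   0.54108243  0.56322678  1.94487359 -0.40655416  0.76900452
  0.26585243]
180 [-0.35058763  0.4506788  -0.12711745  1.66816862  0.0645798   1.02683815
  2.64300744] [-0.9717989   0.98071613  1.33813108  1.96812972 -1.07341431  1.1680222
 -2.31985853]
```

View pics/crop.png

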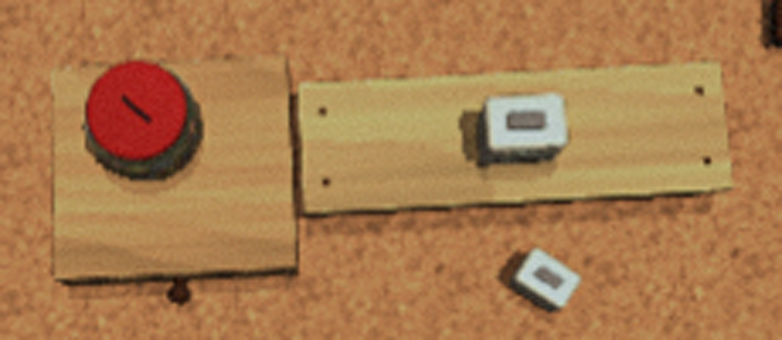

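The crop confirms the larger clock on the step, and the step is parallel to world y (yaw about 0.3°). Jar centre is about (582,164), and the target is (562.5,-30). I'll use the half-open fingers as a V-shaped cradle behind the jar and push it slowly.

```bash
python3 - <<'E'
from h import *
a=np.radians(45.15); rot=np.pi*np.array([np.cos(a),np.sin(a),0])
def st(): 
    s=robot.observe(); print(round(s["t"],2),s["tcp_pos"].round(1) if hasattr(s["tcp_pos"],"round") else s["tcp_pos"],np.round(s["contact_force"],1),round(s["grip_width"],3))
robot.movep([583,248,230],rot); grip(0.6,30); st()
robot.servo_line([583,248,84],feed=120); st()
robot.servo_line([583,216,84],feed=60); st()
robot.servo_line([578,190,84],feed=40); st()
im=viewer.read_camera("side"); cv2.imwrite("pics/side1.png",cv2.resize(im[120:330,200:420,::-1],None,fx=2.7,fy=2.7))
for d in viewer.pinpoint("coin_jar","side")[:1]: print(w("side",d["at"]),d["confidence"])
E
```

```text
4.01 [583. 248. 230.] [-0.4 -0.3  0.2] 0.601
5.38 [583.6 248.2  84.8] [-0.9  0.7 -0.1] 0.598
6.06 [583.  216.1  84.1] [-0.2  1.   0.4] 0.602
6.87 [577.8 189.3  83.9] [-1.1  0.2  1.1] 0.6
[578.18465413 143.70318728  72.61811199] 0.95
```

View pics/side1.png

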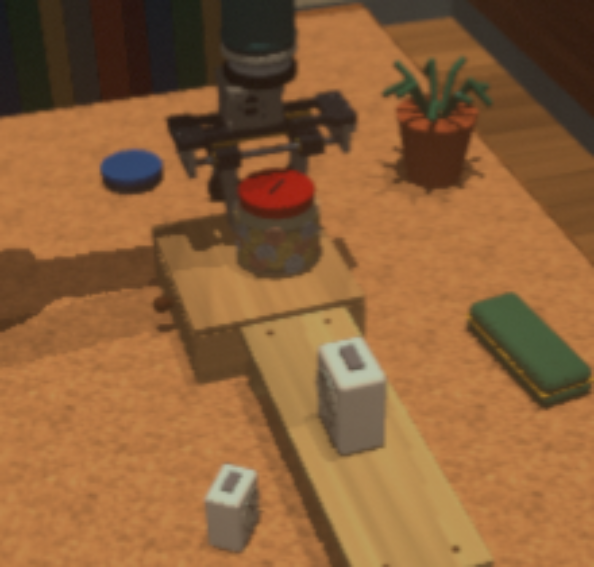

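The picture shows the jar upright in the cradle at about (280,225), moved 20 mm, with the tool clear of the other things. Its offset behind the tool is about 46 mm, as planned, so I'll carry on pushing.

```bash
python3 - <<'E'
from h import *
def st(): 
    s=robot.observe(); print(round(s["t"],2),np.round(s["tcp_pos"],1),np.round(s["contact_force"],1),round(s["grip_width"],3))
    im=viewer.read_camera("side")
    for d in viewer.pinpoint("coin_jar","side")[:1]: print(w("side",d["at"]).round(1),d["confidence"])
robot.servo_line([562.5,120,84],feed=45); st()
robot.servo_line([562.5,70,84],feed=45); st()
robot.servo_line([562.5,20,83],feed=45); st()
im=viewer.read_camera("side"); cv2.imwrite("pics/side2.png",cv2.resize(im[120:330,200:420,::-1],None,fx=2.7,fy=2.7))
E
```

```text
8.71 [562.6 120.1  84. ] [ 0.6  2.8 -0.1] 0.599
[565.2  70.2  74.9] 0.89
10.07 [562.5  69.7  84. ] [-0.4  2.4  2.1] 0.598
[560.8  21.5  72.4] 0.72
11.43 [562.3  20.   83. ] [-1.6  1.  -1.5] 0.598
[563.1 -27.9  75. ] 0.64
```

View pics/side2.png

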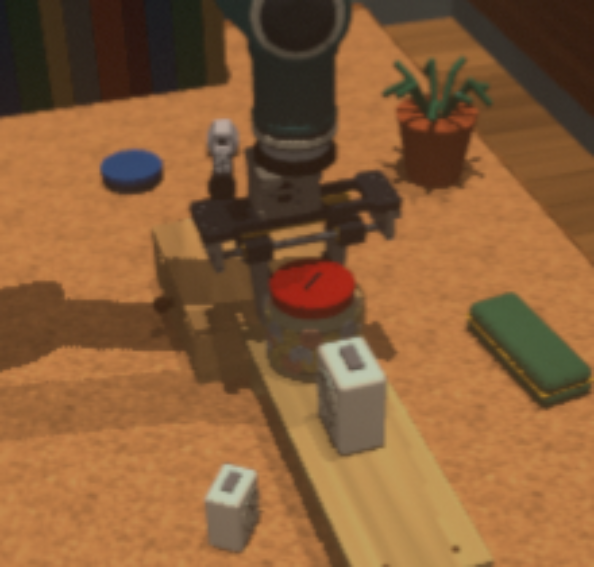

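The jar stands upright on the step at about (312,320), behind the clock, which hasn't moved from (352,395). Next I'll back off, rise and check from above.

```bash
python3 - <<'E'
from h import *
robot.servo_line([562.5,85,84],feed=60); robot.servo_line([562.5,85,240],feed=150); robot.servo_line([500,250,240],feed=200)
im=viewer.read_camera("top"); cv2.imwrite("pics/top3.png",cv2.resize(im[225:325,215:445,::-1],None,fx=3.4,fy=3.4))
for n in ("coin_jar","clock"):
    for d in viewer.pinpoint(n,"top")[:2]: print(n,w("top",d["at"]).round(1),d["confidence"])
hsv=cv2.cvtColor(im,cv2.COLOR_RGB2HSV); m=(((hsv[...,0]<6)|(hsv[...,0]>174))&(hsv[...,1]>170)&(hsv[...,2]>90)).astype(np.uint8); m[:,:225]=0;m[:,360:]=0;m[:235]=0;m[300:]=0
c=max(cv2.findContours(m,0,2)[0],key=cv2.contourArea)[:,0]
print("lid",cv2.minEnclosingCircle(atz("top",c,155)[:,:2].astype(np.float32)))
d=viewer.silhouettes("clock","top")[0];p=atz("top",np.argwhere(d["mask"])[:,::-1],157);print(p.min(0),p.max(0))
s=robot.observe();print(s["t"],s["contact_force"])
E
```

```text
coin_jar [562.2 -22.4  68. ] 0.98
clock [ 444.6 -159.6   -2.2] 0.77
clock [ 561.5 -140.4   66.5] 0.76
lid ((562.3601684570312, -25.532970428466797), 39.72372055053711)
[ 527.19045378 -175.73687979  157.        ] [ 583.77427095 -101.09071434  157.        ]
15.2333 [0.24296709 0.9060151  0.52668263]
```

View pics/top3.png

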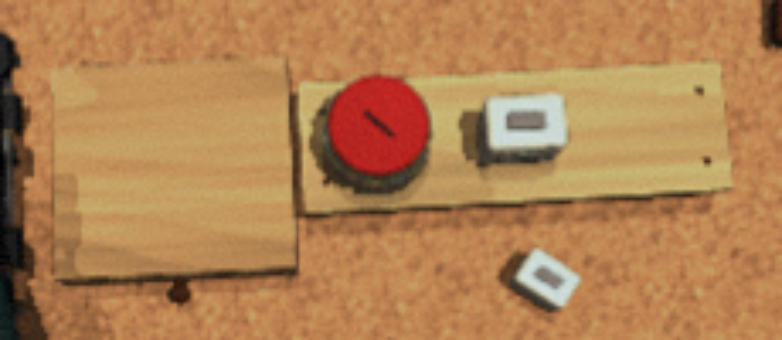

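The jar's lid is at (380,125) in the crop, which puts the jar at (562,-25): on the centre line and about 62 mm in from the step's end. It's clear of the clock, which hasn't moved from (525,125), and the robot is clear of everything.

```bash
python3 -c "
from cell import robot
print(robot.job_done())"
```

```text
the job is handed in; nothing more can be done
None
```

I slid the jar off the box onto the step and handed the job in at about 15 s; it stands upright on the centre line, about 62 mm in from the step's end, and the clock hasn't moved (the system returned no verdict).

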